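# Fetch the gilded finial from behind the pigment jars

### The job

Clear the three pigment jars off the wooden board on to the red mat, then stand the gilded finial behind them in the middle of the grey felt inspection turntable. Once it is there, put each jar back on the middle of the disc that matches its lid. Set everything down upright rather than dropping it, knock nothing over, and leave the steel tin on the board where it is.

Things in the scene. Friction and masses are not known exactly. Their poses are not given: they have to be found in the camera images.
- mint_center (a point): Closed white pigment jar with a mint green lid and a band of the same colour: upright cylinder 40 mm in diameter, 100 mm tall, about 0.16 kg. The point is at its centre, 50 mm above its underside; z is its upright axis.
- ochre_center (a point): Closed white pigment jar with an ochre (brownish orange) lid and a band of the same colour: upright cylinder 40 mm in diameter, 100 mm tall, about 0.16 kg. The point is at its centre, 50 mm above its underside; z is its upright axis.
- slate_center (a point): Closed white pigment jar with a slate blue lid and a band of the same colour: upright cylinder 40 mm in diameter, 100 mm tall, about 0.16 kg. The point is at its centre, 50 mm above its underside; z is its upright axis.
- finial_center (a point): Gold finial (gilded wood), 60 mm tall, 0.13 kg: foot 40 mm in diameter, 12 mm thick, thin red neck, body 36 mm in diameter and straight from 24 to 40 mm up (grip there), small button on top. The point is at its centre, 30 mm above its underside; z is its axis. It starts on the 8 mm thick brown board, jars on three sides at 54 mm between centres, the tin on the fourth. Not the bare wooden finial.
- disc_mint: Flat mint green disc fixed on the brown wooden board, 52 mm in diameter, 3 mm thick: home of the jar with the lid of that colour, which starts on it. Origin at the centre of its underside, 8 mm above the bench; its top is 3 mm higher.
- disc_ochre: Flat ochre (brownish orange) disc fixed on the brown wooden board, 52 mm in diameter, 3 mm thick: home of the jar with the lid of that colour, which starts on it. Origin at the centre of its underside, 8 mm above the bench; its top is 3 mm higher.
- disc_slate: Flat slate blue disc fixed on the brown wooden board, 52 mm in diameter, 3 mm thick: home of the jar with the lid of that colour, which starts on it. Origin at the centre of its underside, 8 mm above the bench; its top is 3 mm higher.
- mat: Red rectangular mat fixed on the bench, 240 mm along its x, 140 mm along its y, 4 mm thick: the side area, empty at the start, with room for the three jars in a row along its x. Origin at the centre of its underside; z up.
- turntable: Low round inspection turntable, black with a light grey felt top, 116 mm in diameter, top 30 mm above the bench, fixed (does not turn). Origin at the centre of its underside; z up. A small black loupe stands about 95 mm beside its centre.
- tin: Small round lidded steel tin, 40 mm in diameter, 28 mm tall, loose, standing on the wooden board behind the finial, 64 mm from it centre to centre, on the side opposite the middle jar. Origin at the centre of its underside. To be left where it is.

How it is judged:
On the way, in this order (a step that is already met when the one before it is completed fails the run):
1. all three jars stand released on the red mat, the finial still in its place (x of mint_center in the frame of mat between -0.11 and 0.11 m and y of mint_center in the frame of mat between -0.06 and 0.06 m and z of mint_center in the frame of mat between 0.046 and 0.062 m and angle between each of mint_center, ochre_center, slate_center's own z axis and vertical below 0.15 rad and linear speed of each of jar_mint, jar_ochre, jar_slate below 0.05 m/s and contact force between the fingers and jar_mint below 0.1 N and x of ochre_center in the frame of mat between -0.11 and 0.11 m and y of ochre_center in the frame of mat between -0.06 and 0.06 m and z of ochre_center in the frame of mat between 0.046 and 0.062 m and contact force between the fingers and jar_ochre below 0.1 N and x of slate_center in the frame of mat between -0.11 and 0.11 m and y of slate_center in the frame of mat between -0.06 and 0.06 m and z of slate_center in the frame of mat between 0.046 and 0.062 m and contact force between the fingers and jar_slate below 0.1 N and distance of finial_center from where it was at the start of the episode below 0.025 m), for 0.2 s.
2. the finial stands released on the middle of the turntable, the jars still on the mat (horizontal distance between finial_center and turntable below 0.015 m and z of finial_center in the frame of turntable between 0.052 and 0.068 m and angle between each of finial_center, mint_center, ochre_center, slate_center's own z axis and vertical below 0.15 rad and linear speed of finial below 0.03 m/s and contact force between the fingers and finial below 0.1 N and x of mint_center in the frame of mat between -0.11 and 0.11 m and y of mint_center in the frame of mat between -0.06 and 0.06 m and z of mint_center in the frame of mat between 0.046 and 0.062 m and linear speed of each of jar_mint, jar_ochre, jar_slate below 0.05 m/s and contact force between the fingers and jar_mint below 0.1 N and x of ochre_center in the frame of mat between -0.11 and 0.11 m and y of ochre_center in the frame of mat between -0.06 and 0.06 m and z of ochre_center in the frame of mat between 0.046 and 0.062 m and contact force between the fingers and jar_ochre below 0.1 N and x of slate_center in the frame of mat between -0.11 and 0.11 m and y of slate_center in the frame of mat between -0.06 and 0.06 m and z of slate_center in the frame of mat between 0.046 and 0.062 m and contact force between the fingers and jar_slate below 0.1 N), for 0.2 s.
At the end, for the whole second after the job is handed in: The finial stands upright and at rest on the turntable, its axis within 15 mm of the centre; each jar stands upright and at rest on the disc of its lid's colour, within 12 mm of the centre; all are released (horizontal distance between finial_center and turntable below 0.015 m and z of finial_center in the frame of turntable between 0.052 and 0.068 m and angle between each of finial_center, mint_center, ochre_center, slate_center's own z axis and vertical below 0.15 rad and linear speed of each of finial, jar_mint, jar_ochre, jar_slate below 0.03 m/s and contact force between the fingers and finial below 0.1 N and horizontal distance between mint_center and disc_mint below 0.012 m and z of mint_center in the frame of disc_mint between 0.045 and 0.061 m and contact force between the fingers and jar_mint below 0.1 N and horizontal distance between ochre_center and disc_ochre below 0.012 m and z of ochre_center in the frame of disc_ochre between 0.045 and 0.061 m and contact force between the fingers and jar_ochre below 0.1 N and horizontal distance between slate_center and disc_slate below 0.012 m and z of slate_center in the frame of disc_slate between 0.045 and 0.061 m and contact force between the fingers and jar_slate below 0.1 N); the robot touches nothing.
It fails at once if a jar or the finial is knocked over (angle between any of mint_center, ochre_center, slate_center, finial_center's own z axis and vertical above 0.6 rad).
It fails at once if a jar or the finial is let go well above the surface instead of being set down ((height (world z) of mint_center above 0.105 m and contact force between the fingers and jar_mint below 0.05 N) or (height (world z) of ochre_center above 0.105 m and contact force between the fingers and jar_ochre below 0.05 N) or (height (world z) of slate_center above 0.105 m and contact force between the fingers and jar_slate below 0.05 N) or (height (world z) of finial_center above 0.105 m and contact force between the fingers and finial below 0.05 N)).
It fails at once if the tin is shifted by more than 20 mm (distance of tin from where it was at the start of the episode above 0.02 m).
It also fails if it takes over 139 s, if anything falls off the work surface, if the arm or the gripper's body presses on something with over 40 N, if the wrist force passes 120 N, or if a joint passes its speed limit or range.

### The arm

A 6-joint arm with a two-finger parallel gripper is mounted at the origin on the work surface. World frame = base frame: x ahead of the robot, y to its left, z up, the work surface at z = 0. Lengths are in m, angles in rad, forces in N, time in s.
With the tool pointing down it reaches from about 0.3 to 0.875 m from the base axis. Payload 6.4 kg.
Tool frame: the origin (TCP) lies on the centre line of the jaws, within the pads' length; the fingertips stand ctrl.tip_extent ahead of it and the grasp point (between the pads) lies 8 mm behind it (ctrl.tip_extent is the distance from the TCP to the fingertips, in m); z points along the fingers, y is the line along which they close (so a half turn about z gives the same grasp; the last joint's range is limited). The gripper opens to 85 mm and grips with 20 to 120 N. Pads are 22 mm wide; open, the fingers measure 114 mm over their backs; the gripper's body (76 mm by 85 mm) begins 54 mm behind the grasp point. The pads swing forward as they close: fully open they stand 13 mm farther back than shut.
Start: joints at [-1.344, 0.181, 1.607, -0, 1.354, -0.206], TCP at [0.241, -0.522, 0.242] pointing down, gripper open.
Joint ranges: [-2.99, 2.99], [-0.89, 2.07], [0.3, 2.58], [-1.14, 4.28], [0, 2.63], [-3.12, 3.12]. Speed limits (rad/s): [2.57, 2.57, 3.01, 3.14, 3.14, 3.14].

### API

Orientations are given as a unit quaternion [w, x, y, z].
In Python, from bench import ctrl gives the robot as it stands.
- The arm moves only by the shell command python3 -m handwheel 'ROWS'. ROWS is JSON, a list of rows, each a list of 7 numbers: the turn, a rotation vector about the tool's x, y, z as a fraction of full scale, then the shift along the tool's x, y, z as a fraction of full scale, then the opening, from 0 (shut) to 1 (fully open). In form: [[rx, ry, rz, x, y, z, jaw], ...]. A call has exactly 8 rows; each row shifts and turns the commanded pose from where the row before left it, along the tool's axes as they then stand; what a row does not reach is not made up. Full scale, the value 1, is 300 mm for a shift and pi rad for a turn. A row lasts 1/10 s, in which the tool goes at most 50 mm and 8.59 degrees, less where a joint would pass 70% of its speed; a pose out of reach is approached as far as the arm can. A call with a number of a shift or a turn outside -1 to 1 is refused whole. A call with a gripper value outside its range is refused whole. The fingers move at their own pace and stop on an object; the grip force is fixed at half the most. Time passes only in rows, so rows that do not move let the fingers close, or fill a call up. It gives the time, the measured TCP pose, the force, the opening and the grip force at its end, in the units of the state.
- ctrl.get_obs(): the state, without advancing time (a new reading comes with each control period).
- ctrl.camera(name): name is "scene" or "side" or "wrist"; returns the picture (480x640x3 uint8, blue, green, red); there is no depth.
- ctrl.camera_model(name): a dict with "camera_matrix" (3x3 intrinsics, pixels), "cam_to_world" (4x4, takes a point from camera to world coordinates). Camera axes: x right, y up, looking along -z (the intrinsics and any distortion apply to the point x, -y, -z); pixel columns grow to the right and rows downward; lengths in m; the calibration is good to about 2 mm. The wrist camera is an equidistant fisheye: a pixel r from the principal point sees the ray r / f radians off the axis. A picture is of the moment at which its call begins: read the wrist's pose just before it. camera_model takes no time and is no camera call; for the wrist camera it gives the pose at the moment of the call.
- ctrl.hand_in(): hands the job in; it is judged then, once.
The state is a dict: "time_s": time; "q": joint angles; "dq": joint speeds; "joint_efforts": joint torques, N m; "eef_pos": TCP position; "eef_rot": TCP orientation; "wrist_force": force on the tool from outside, world axes, zero at the start; "torque": the same for the moment, N m; "opening": opening from 0.0 (shut) to 1.0 (fully open); "grasp_force": force on a finger pad.
Only numpy, scipy, OpenCV 4.12 (cv2) and the standard library are available. Lean on these libraries where they do the work, as an engineer would, in place of code of your own. Each camera call takes 0.05 s, during which the arm holds its last target. There are 200 camera calls.

## Working session

There is one attempt and no reset: what is moved stays moved. The work goes in short steps, Python scripts to look and compute and a shell command to move; the robot and the scene stay as the last step left them, time stands still between calls to the robot, and variables do not carry over. Pictures are saved under pics/ and viewed, at most 14 in all, crops included, and the job is handed in when it is done.

```bash
mkdir -p pics; ls; python3 - <<'E'
from bench import ctrl
import cv2
o=ctrl.get_obs();print(o['time_s'],o['eef_pos'],o['eef_rot'],o['opening'],ctrl.tip_extent)
for n in("scene","side","wrist"):
    m=ctrl.camera_model(n);print(n,m)
    cv2.imwrite(f"pics/{n}0.png",ctrl.camera(n))
E
```

```text
pics
0.0 [ 0.24103644 -0.52145138  0.2413651 ] [-8.90012076e-04  9.76677917e-01  2.14707837e-01 -9.82465510e-06] 1.002211748664423 0.011
scene {'camera_matrix': array([[440.70874381,   0.        , 313.36295093],
       [  0.        , 440.70874381, 245.18061392],
       [  0.        ,   0.        ,   1.        ]]), 'cam_to_world': array([[ 0.73768918, -0.58780514,  0.33211412,  0.82445843],
       [ 0.67508655,  0.63599339, -0.373859  , -0.2966443 ],
       [ 0.00853385,  0.49999751,  0.86598479,  0.71747844],
       [ 0.        ,  0.        ,  0.        ,  1.        ]])}
side {'camera_matrix': array([[437.94405759,   0.        , 316.94310163],
       [  0.        , 437.94405759, 236.48058393],
       [  0.        ,   0.        ,   1.        ]]), 'cam_to_world': array([[-0.98425317,  0.10349202, -0.14330072,  0.46859466],
       [-0.17665539, -0.60438644,  0.776859  ,  0.59565275],
       [-0.0062103 ,  0.78994078,  0.61315169,  0.5203481 ],
       [ 0.        ,  0.        ,  0.        ,  1.        ]])}
wrist {'camera_matrix': array([[371.64829954,   0.        , 319.75960707],
       [  0.        , 371.64829954, 237.68374778],
       [  0.        ,   0.        ,   1.        ]]), 'cam_to_world': array([[ 0.4192509 ,  0.87171511,  0.25365619,  0.30575266],
       [-0.90786956,  0.40293656,  0.11582308, -0.49235444],
       [-0.00124263, -0.27884566,  0.96033513,  0.37344821],
       [ 0.        ,  0.        ,  0.        ,  1.        ]])}
```

View pics/scene0.png

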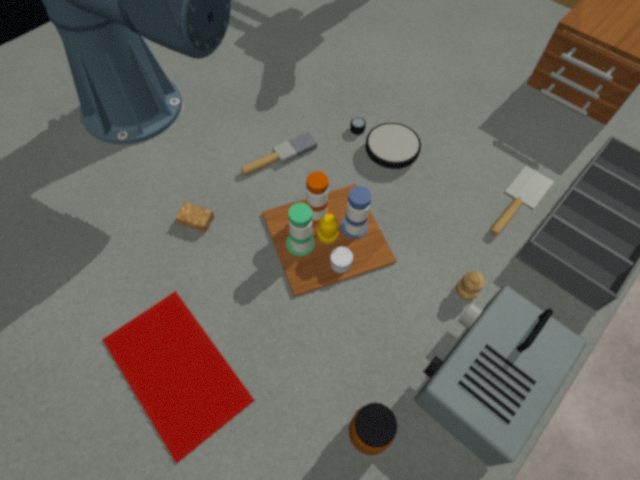

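View pics/side0.png

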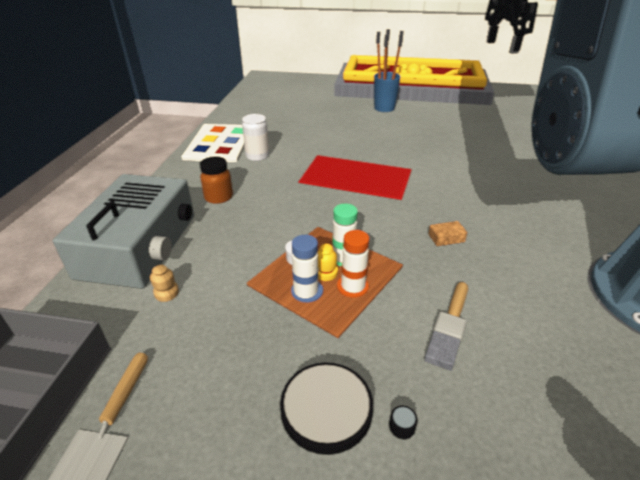

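Scene view: mint lid (301,213), ochre (317,181), slate (360,197), finial (328,230), tin (341,260), turntable (393,145), loupe (358,125) and mat about (178,375). Side view: lids at (345,215), (356,242) and (305,246), finial (327,262), turntable (326,406), loupe (403,420).

```bash
cat > h.py <<'E'
from bench import ctrl
import cv2, numpy as np
from scipy.spatial.transform import Rotation as R
def ray(m,uv,fish=False):
    K=m["camera_matrix"];T=m["cam_to_world"]
    a=(np.array(uv,float)-[K[0,2],K[1,2]])/K[0,0]
    if fish:
        r=np.hypot(*a);d=np.array([*(a/max(r,1e-9)*np.sin(r)),np.cos(r)])
    else: d=np.array([*a,1.])
    d=d*[1,-1,-1]
    return T[:3,3],T[:3,:3]@d
def plane(m,uv,z,fish=False):
    c,d=ray(m,uv,fish);return c+d*(z-c[2])/d[2]
def vert(ma,ua,mb,ub):   # intersect the two vertical planes through the rays
    c,d=ray(ma,ua);e,f=ray(mb,ub)
    s=np.linalg.solve(np.c_[d[:2],-f[:2]],(e-c)[:2])
    return (c+d*s[0]),(e+f*s[1])[2]
def blob(hsv,lo,hi,box,near=None):
    x0,y0,x1,y1=box;k=np.zeros(hsv.shape[:2],np.uint8)
    k[y0:y1,x0:x1]=cv2.inRange(hsv,lo,hi)[y0:y1,x0:x1]
    k=cv2.morphologyEx(k,cv2.MORPH_OPEN,np.ones((3,3)))
    cs=cv2.findContours(k,cv2.RETR_EXTERNAL,cv2.CHAIN_APPROX_NONE)[0]
    return sorted(cs,key=cv2.contourArea,reverse=True)
def cen(c):
    M=cv2.moments(c);return M['m10']/M['m00'],M['m01']/M['m00']
E
python3 - <<'E'
from h import *
np.set_printoptions(precision=4,suppress=True)
ms,md=ctrl.camera_model("scene"),ctrl.camera_model("side")
S=cv2.cvtColor(cv2.imread("pics/scene0.png"),cv2.COLOR_BGR2HSV);D=cv2.cvtColor(cv2.imread("pics/side0.png"),cv2.COLOR_BGR2HSV)
for n,p,q in(("mint",(301,213),(345,215)),("ochre",(317,179),(356,240)),("slate",(360,197),(305,246)),("finial",(328,234),(327,268))): print(n,S[p[1],p[0]],D[q[1],q[0]])
rng={"mint":((60,90,60),(85,255,255)),"ochre":((4,190,90),(14,255,255)),"slate":((105,80,60),(125,255,255)),"finial":((20,170,80),(32,255,255))}
bs={"mint":(285,200,318,228),"ochre":(303,168,332,193),"slate":(345,184,374,210),"finial":(315,205,343,250)}
bd={"mint":(330,203,362,230),"ochre":(340,230,372,256),"slate":(290,234,322,260),"finial":(312,240,342,286)}
for n in rng:
    a,b=blob(S,*rng[n],bs[n])[0],blob(D,*rng[n],bd[n])[0]
    p,z=vert(ms,cen(a),md,cen(b)); print(n,np.round(cen(a)),np.round(cen(b)),cv2.boundingRect(a),cv2.boundingRect(b),p,z)
# mat
for m,I in((ms,S),(md,D)):
    c=blob(I,(0,200,80),(5,255,255),(0,150,640,480))[0]
    q=cv2.boxPoints(cv2.minAreaRect(c)) if 0 else cv2.approxPolyDP(c,8,True)[:,0]
    P=np.array([plane(m,u,.004) for u in q]); print("mat",q.tolist(),P[:,:2],np.linalg.norm(P-np.roll(P,1,0),axis=1),P.mean(0))
for m,I,b,lo in((ms,S,(360,118,425,170),130),(md,D,(275,360,375,450),130)):
    c=blob(I,(0,0,lo),(40,60,255),b)[0];e=cv2.fitEllipse(c);P=plane(m,e[0],.03);print("tt",e,P)
E
```

```text
mint [ 75 139 172] [ 72 127 228]
ochre [ 15 255 173] [ 11 226 226]
slate [107  96 141] [109  95 164]
finial [ 24 255 134] [ 23 199 240]
mint [300. 215.] [345. 214.] (289, 204, 23, 23) (334, 204, 23, 21) [ 0.5312 -0.0018  0.1004] 0.10309475980226934
ochre [314. 189.] [356. 241.] (310, 187, 10, 6) (345, 230, 24, 23) [0.5054 0.0625 0.0851] 0.09831631012203562
slate [359. 197.] [304. 246.] (350, 187, 20, 21) (293, 236, 24, 22) [0.5805 0.0958 0.0981] 0.10447605044063457
finial [328. 229.] [327. 262.] (317, 213, 22, 31) (319, 244, 19, 37) [0.5523 0.0498 0.0176] 0.03796898289770201
mat [[172, 294], [105, 342], [178, 460], [251, 398]] [[ 0.4356 -0.2296]
 [ 0.4227 -0.3586]
 [ 0.6499 -0.3887]
 [ 0.6649 -0.257 ]] [0.2309 0.1296 0.2292 0.1325] [ 0.5433 -0.3085  0.004 ]
mat [[301, 181], [400, 198], [409, 170], [317, 157]] [[ 0.6621 -0.2571]
 [ 0.4361 -0.2225]
 [ 0.4186 -0.35  ]
 [ 0.6466 -0.3788]] [0.1227 0.2287 0.1287 0.2298] [ 0.5409 -0.3021  0.004 ]
tt ((393.2985534667969, 142.31027221679688), (34.998111724853516, 48.53351974487305), 98.9096908569336) [0.516  0.2962 0.03  ]
tt ((326.2959899902344, 403.443359375), (76.40351867675781, 84.00828552246094), 93.4016342163086) [0.513  0.3006 0.03  ]
```

View pics/wrist0.png

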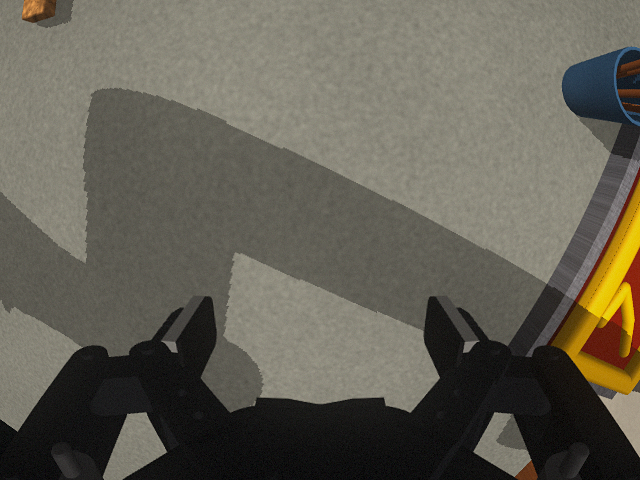

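Wrist view: only the fingers at the bottom (gap cols 215–425), with bench and shadow beyond. The layout fits the given 54 mm spacing (mint–slate 109 mm against 108), so I'll turn the jaws parallel to the mint–slate line and move over the group.

```bash
python3 -m handwheel '[[0,0,0.0477,0,0,0,1],[0,0,0.0477,0,0,0,1],[0,0,0.0477,0,0,0,1],[0,0,0.0477,0,0,0,1],[0,0,0.0477,0,0,0,1],[0,0,0.0477,0,0,0,1],[0,0,0,-0.006,-0.08,0,1],[0,0,0,-0.006,-0.14,0,1]]'
python3 -m handwheel '[[0,0,0,-0.006,-0.15,0,1],[0,0,0,-0.006,-0.15,0,1],[0,0,0,-0.006,-0.15,0,1],[0,0,0,-0.006,-0.15,0,1],[0,0,0,-0.006,-0.15,0,1],[0,0,0,-0.006,-0.15,0,1],[0,0,0,-0.006,-0.15,0,1],[0,0,0,-0.006,-0.15,0,1]]'
python3 -m handwheel '[[0,0,0,-0.006,-0.15,0,1],[0,0,0,-0.006,-0.15,0,1],[0,0,0,-0.006,-0.15,0,1],[0,0,0,-0.006,-0.15,0,1],[0,0,0,0,-0.15,0,1],[0,0,0,0,0,0,1],[0,0,0,0,0,0,1],[0,0,0,0,0,0,1]]'
python3 - <<'E'
from h import *
o=ctrl.get_obs();print(o['time_s'],o['eef_pos'],o['q'],R.from_quat(np.roll(o['eef_rot'],-1)).as_matrix())
m=ctrl.camera_model("wrist");np.savez("w1.npz",**m);cv2.imwrite("pics/w1.png",ctrl.camera("wrist"))
E
```

```text
time_s: 0.95
eef_pos: [0.2669, -0.4622, 0.2418]
eef_rot: [0.0, 0.973, -0.233, -0.0]
wrist_force: [1.1, 0.6, -0.1]
opening: 0.995
grasp_force: 0.0
time_s: 1.75
eef_pos: [0.4169, -0.1316, 0.2423]
eef_rot: [0.0, 0.973, -0.231, 0.0]
wrist_force: [-0.1, 0.4, -0.3]
opening: 1.001
grasp_force: 0.0
time_s: 2.55
eef_pos: [0.5109, 0.0702, 0.2419]
eef_rot: [0.0, 0.973, -0.231, -0.0]
wrist_force: [-0.5, 0.0, 0.1]
opening: 1.001
grasp_force: 0.0
2.55 [0.51090426 0.07024069 0.24194564] [-9.35880903e-02  4.84095550e-02  1.75383745e+00 -4.06692116e-04
  1.34021699e+00  1.94397837e+00] [[ 8.93067994e-01 -4.49920816e-01 -9.04511570e-04]
 [-4.49921231e-01 -8.93068188e-01 -3.12769396e-04]
 [-6.67069047e-04  6.86283295e-04 -9.99999542e-01]]
```

View pics/w1.png

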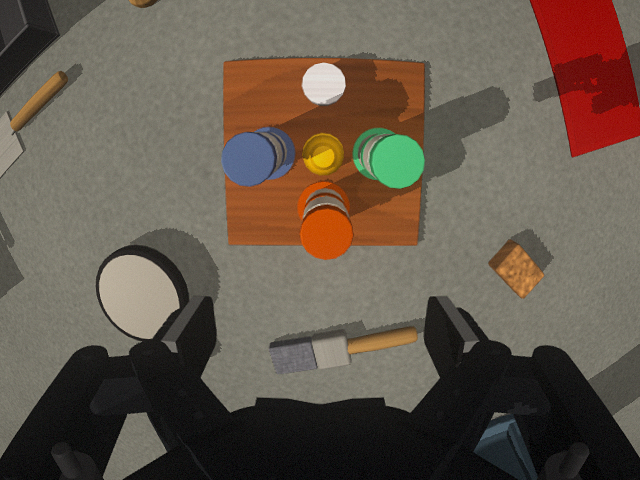

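Wrist view: slate lid (249,159), mint (397,161), ochre (327,233), finial button (322,156), tin (323,84), turntable (142,292), all upright on the board.

```bash
python3 - <<'E'
from h import *
np.set_printoptions(precision=4,suppress=True)
m=dict(np.load("w1.npz"));I=cv2.imread("pics/w1.png");H=cv2.cvtColor(I,cv2.COLOR_BGR2HSV)
def hough(p,r0,r1,z,n):
    g=cv2.cvtColor(I,cv2.COLOR_BGR2GRAY);x,y=p[0]-50,p[1]-50
    x,y=max(x,0),max(y,0)
    c=cv2.HoughCircles(g[y:y+100,x:x+100],cv2.HOUGH_GRADIENT_ALT,1.5,60,param1=150,param2=.6,minRadius=r0,maxRadius=r1)
    if c is None: print(n,None);return
    k=min(c[0],key=lambda k:np.hypot(k[0]+x-p[0],k[1]+y-p[1]));u=(k[0]+x,k[1]+y)
    P=plane(m,u,z,True);Q=plane(m,(u[0]+k[2],u[1]),z,True);print(n,u,k[2],P,"rad",np.linalg.norm(P-Q));return P
s=hough((249,159),23,31,.111,"slate");i=hough((397,161),23,31,.111,"mint");o=hough((327,233),23,31,.111,"ochre");t=hough((323,84),17,25,.036,"tin")
c=blob(H,(18,120,90),(34,255,255),(295,130,350,180))[0];print("finial",cen(c),plane(m,cen(c),.045,True))
if s is not None and i is not None:
    print("mid",(s+i)/2,np.linalg.norm(s-i)); 
c=blob(H,(0,0,110),(40,60,255),(90,235,185,340))
for k in c[:1]:
    e=cv2.fitEllipse(cv2.convexHull(k));print("tt",e,plane(m,e[0],.03,True))
    P=np.array([plane(m,u,.03,True)[:2] for u in cv2.convexHull(k)[:,0]],np.float32);print(cv2.minEnclosingCircle(P))
g=cv2.inRange(H,(0,0,0),(180,255,45))[235:345,90:192];k=max(cv2.findContours(g,cv2.RETR_EXTERNAL,cv2.CHAIN_APPROX_NONE)[0],key=cv2.contourArea);print(cv2.boundingRect(k))
E
```

```text
slate (np.float32(248.5), np.float32(158.5)) 26.837578 [0.5814 0.0911 0.111 ] rad 0.019333487014998752
mint (np.float32(396.5), np.float32(162.0)) 26.926018 [ 0.5318 -0.0021  0.111 ] rad 0.020124988915665287
ochre (np.float32(326.5), np.float32(231.0)) 26.686697 [0.5085 0.0655 0.111 ] rad 0.019624247612651437
tin (np.float32(322.5), np.float32(83.5)) 21.365015 [0.6133 0.0154 0.036 ] rad 0.019066508437958037
finial (322.8078386605784, 153.59855403348553) [0.5565 0.0438 0.045 ]
mid [0.5566 0.0445 0.111 ] 0.10558880148282976
tt ((138.30624389648438, 296.16778564453125), (71.14198303222656, 90.88520050048828), 140.34866333007812) [0.5155 0.2935 0.03  ]
((0.5141199827194214, 0.2972474992275238), 0.05231257155537605)
(6, 10, 93, 100)
```

Everything agrees: lid radii 19–20 mm, mint–slate distance 106 mm, tin where expected. Picking mint first.

```bash
python3 -m handwheel '[[0,0,0,0.0864,0.0932,0,1],[0,0,0,0.0864,0.0932,0,1],[0,0,0,0,0,0,1],[0,0,0,0,0,0.125,1],[0,0,0,0,0,0.15,1],[0,0,0,0,0,0.125,1],[0,0,0,0,0,0.07,1],[0,0,0,0,0,0.03,1]]'
python3 -m handwheel '[[0,0,0,0,0,0,1],[0,0,0,0,0,0,0.5],[0,0,0,0,0,0,0],[0,0,0,0,0,0,0],[0,0,0,0,0,0,0],[0,0,0,0,0,0,0],[0,0,0,0,0,0,0],[0,0,0,0,0,0,0]]'
```

```text
time_s: 3.4
eef_pos: [0.5303, -0.0028, 0.0898]
eef_rot: [-0.0, 0.973, -0.232, -0.002]
wrist_force: [-0.6, 0.0, 0.7]
opening: 0.999
grasp_force: 0.0
time_s: 4.2
eef_pos: [0.5336, -0.0028, 0.0939]
eef_rot: [0.0, 0.973, -0.231, 0.001]
wrist_force: [-1.5, -1.2, 5.9]
opening: 0.451
grasp_force: 59.7
```

```bash
python3 -m handwheel '[[0,0,0,0,0,-0.04,0],[0,0,0,0,0,-0.08,0],[0,0,0,0,0,-0.08,0],[0,0,0,0,0,-0.05,0],[0,0,0,0,0,0,0],[0,0,0,0.024,0.044,0,0],[0,0,0,0.0483,0.0884,0,0],[0,0,0,0.0483,0.0884,0,0]]'
python3 -m handwheel '[[0,0,0,0.0483,0.0884,0,0],[0,0,0,0.0483,0.0884,0,0],[0,0,0,0.0483,0.0884,0,0],[0,0,0,0.0483,0.0884,0,0],[0,0,0,0.0483,0.0884,0,0],[0,0,0,0.0483,0.0884,0,0],[0,0,0,0.0483,0.0884,0,0],[0,0,0,0.024,0.044,0,0]]'
python3 -m handwheel '[[0,0,0,0,0,0,0],[0,0,0,0,0,0.06,0],[0,0,0,0,0,0.08,0],[0,0,0,0,0,0.07,0],[0,0,0,0,0,0.04,0],[0,0,0,0,0,0.013,0],[0,0,0,0,0,0.007,0],[0,0,0,0,0,0,0]]'
python3 -m handwheel '[[0,0,0,0,0,0,0],[0,0,0,0,0,0,0],[0,0,0,0,0,0,0],[0,0,0,0,0,0,0],[0,0,0,0,0,0,0],[0,0,0,0,0,0,0],[0,0,0,0,0,0,0],[0,0,0,0,0,0,0]]'
```

```text
time_s: 5.0
eef_pos: [0.5341, -0.0787, 0.166]
eef_rot: [-0.0, 0.973, -0.23, -0.001]
wrist_force: [-0.3, -0.0, -1.6]
opening: 0.452
grasp_force: 60.6
time_s: 5.8
eef_pos: [0.5414, -0.3071, 0.1658]
eef_rot: [-0.0, 0.973, -0.232, -0.001]
wrist_force: [0.2, 1.2, -2.4]
opening: 0.449
grasp_force: 60.6
time_s: 6.6
eef_pos: [0.5434, -0.3043, 0.0872]
eef_rot: [0.0, 0.973, -0.231, 0.001]
wrist_force: [0.2, -0.6, -2.5]
opening: 0.446
grasp_force: 60.6
time_s: 7.4
eef_pos: [0.5431, -0.3047, 0.0869]
eef_rot: [0.0, 0.973, -0.231, 0.001]
wrist_force: [0.1, 0.5, 5.7]
opening: 0.448
grasp_force: 61.2
```

```bash
python3 -m handwheel '[[0,0,0,0,0,0,0.6],[0,0,0,0,0,0,0.8],[0,0,0,0,0,0,1],[0,0,0,0,0,0,1],[0,0,0,0,0,0,1],[0,0,0,0,0,-0.06,1],[0,0,0,0,0,-0.14,1],[0,0,0,0,0,-0.1667,1]]'
python3 -m handwheel '[[0,0,0,-0.0732,-0.1173,0,1],[0,0,0,-0.0732,-0.1173,0,1],[0,0,0,-0.0732,-0.1173,0,1],[0,0,0,-0.0732,-0.1173,0,1],[0,0,0,-0.0732,-0.1173,0,1],[0,0,0,-0.0732,-0.1173,0,1],[0,0,0,-0.0732,-0.1173,0,1],[0,0,0,-0.0732,-0.1173,0,1]]'
python3 -m handwheel '[[0,0,0,-0.0732,-0.1173,0,1],[0,0,0,0,0,0,1],[0,0,0,0,0,0,1],[0,0,0,0,0,0.1,1],[0,0,0,0,0,0.12,1],[0,0,0,0,0,0.08,1],[0,0,0,0,0,0.0467,1],[0,0,0,0,0,0,1]]'
python3 -m handwheel '[[0,0,0,0,0,0,1],[0,0,0,0,0,0,0.5],[0,0,0,0,0,0,0],[0,0,0,0,0,0,0],[0,0,0,0,0,0,0],[0,0,0,0,0,0,0],[0,0,0,0,0,0,0],[0,0,0,0,0,0,0]]'
python3 -c "
from h import *
cv2.imwrite('pics/s2.png',ctrl.camera('scene')[100:480,50:450])"
```

```text
time_s: 8.2
eef_pos: [0.5413, -0.3033, 0.1951]
eef_rot: [-0.001, 0.973, -0.231, -0.002]
wrist_force: [0.8, -0.3, 1.2]
opening: 0.998
grasp_force: 0.0
time_s: 9.0
eef_pos: [0.512, 0.0277, 0.1965]
eef_rot: [-0.0, 0.973, -0.231, 0.0]
wrist_force: [1.0, -0.2, -0.1]
opening: 1.0
grasp_force: 0.0
time_s: 9.8
eef_pos: [0.5073, 0.0665, 0.0905]
eef_rot: [0.0, 0.973, -0.232, -0.002]
wrist_force: [0.1, -0.2, -0.0]
opening: 1.001
grasp_force: 0.0
time_s: 10.6
eef_pos: [0.5093, 0.0673, 0.0934]
eef_rot: [0.0, 0.973, -0.231, 0.001]
wrist_force: [-1.2, -1.8, 6.2]
opening: 0.453
grasp_force: 59.7
```

View pics/s2.png

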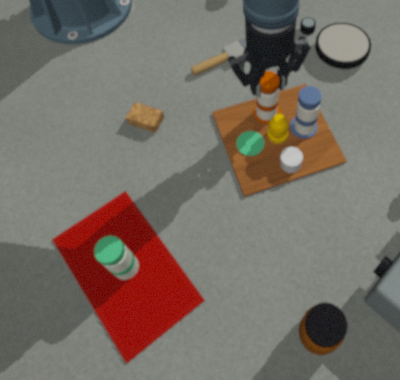

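Mint stands upright on the mat (crop 127,265). Its disc (251,143) is free and the ochre jar is gripped.

```bash
python3 -m handwheel '[[0,0,0,0,0,-0.04,0],[0,0,0,0,0,-0.08,0],[0,0,0,0,0,-0.08,0],[0,0,0,0,0,-0.05,0],[0,0,0,0,0,0,0],[0,0,0,0.0176,0.0473,0,0],[0,0,0,0.0352,0.0945,0,0],[0,0,0,0.0352,0.0945,0,0]]'
python3 -m handwheel '[[0,0,0,0.0352,0.0945,0,0],[0,0,0,0.0352,0.0945,0,0],[0,0,0,0.0352,0.0945,0,0],[0,0,0,0.0352,0.0945,0,0],[0,0,0,0.0352,0.0945,0,0],[0,0,0,0.0352,0.0945,0,0],[0,0,0,0.0352,0.0945,0,0],[0,0,0,0.0352,0.0945,0,0]]'
python3 -m handwheel '[[0,0,0,0.0352,0.0945,0,0],[0,0,0,0.0176,0.0473,0,0],[0,0,0,0,0,0,0],[0,0,0,0,0,0.06,0],[0,0,0,0,0,0.08,0],[0,0,0,0,0,0.07,0],[0,0,0,0,0,0.04,0],[0,0,0,0,0,0.013,0]]'
python3 -m handwheel '[[0,0,0,0,0,0.007,0],[0,0,0,0,0,0,0],[0,0,0,0,0,0,0],[0,0,0,0,0,0,0],[0,0,0,0,0,0,0],[0,0,0,0,0,0,0],[0,0,0,0,0,0,0],[0,0,0,0,0,0,0]]'
```

```text
time_s: 11.45
eef_pos: [0.4993, -0.0079, 0.1664]
eef_rot: [-0.0, 0.973, -0.23, -0.001]
wrist_force: [0.0, 0.3, -2.0]
opening: 0.45
grasp_force: 60.7
time_s: 12.25
eef_pos: [0.4729, -0.249, 0.1662]
eef_rot: [-0.0, 0.973, -0.231, -0.001]
wrist_force: [0.2, 0.4, -2.1]
opening: 0.448
grasp_force: 60.7
time_s: 13.05
eef_pos: [0.4681, -0.2916, 0.0867]
eef_rot: [-0.001, 0.973, -0.231, -0.001]
wrist_force: [0.5, -0.1, -2.2]
opening: 0.447
grasp_force: 60.7
time_s: 13.85
eef_pos: [0.4689, -0.2936, 0.0865]
eef_rot: [0.0, 0.973, -0.231, 0.0]
wrist_force: [-0.1, -0.6, 0.0]
opening: 0.453
grasp_force: 60.6
```

```bash
python3 -m handwheel '[[0,0,0,0,0,0,0.6],[0,0,0,0,0,0,0.8],[0,0,0,0,0,0,1],[0,0,0,0,0,0,1],[0,0,0,0,0,0,1],[0,0,0,0,0,-0.06,1],[0,0,0,0,0,-0.14,1],[0,0,0,0,0,-0.1667,1]]'
python3 -m handwheel '[[0,0,0,-0.0242,-0.1318,0,1],[0,0,0,-0.0242,-0.1318,0,1],[0,0,0,-0.0242,-0.1318,0,1],[0,0,0,-0.0242,-0.1318,0,1],[0,0,0,-0.0242,-0.1318,0,1],[0,0,0,-0.0242,-0.1318,0,1],[0,0,0,-0.0242,-0.1318,0,1],[0,0,0,-0.0242,-0.1318,0,1]]'
python3 -m handwheel '[[0,0,0,-0.0242,-0.1318,0,1],[0,0,0,-0.0242,-0.1318,0,1],[0,0,0,0,0,0,1],[0,0,0,0,0,0.1,1],[0,0,0,0,0,0.12,1],[0,0,0,0,0,0.08,1],[0,0,0,0,0,0.0467,1],[0,0,0,0,0,0,1]]'
python3 -m handwheel '[[0,0,0,0,0,0,1],[0,0,0,0,0,0,0.5],[0,0,0,0,0,0,0],[0,0,0,0,0,0,0],[0,0,0,0,0,0,0],[0,0,0,0,0,0,0],[0,0,0,0,0,0,0],[0,0,0,0,0,0,0]]'
```

```text
time_s: 14.65
eef_pos: [0.4675, -0.2923, 0.1955]
eef_rot: [-0.001, 0.973, -0.231, -0.002]
wrist_force: [0.4, -0.2, -0.1]
opening: 0.999
grasp_force: 0.0
time_s: 15.45
eef_pos: [0.5594, 0.0169, 0.1964]
eef_rot: [-0.0, 0.973, -0.231, 0.0]
wrist_force: [-0.1, -0.7, 0.6]
opening: 1.003
grasp_force: 0.0
time_s: 16.25
eef_pos: [0.5801, 0.092, 0.0901]
eef_rot: [0.0, 0.973, -0.231, -0.002]
wrist_force: [-1.0, -0.0, 0.3]
opening: 0.999
grasp_force: 0.0
time_s: 17.05
eef_pos: [0.5827, 0.0923, 0.0936]
eef_rot: [-0.0, 0.973, -0.231, 0.001]
wrist_force: [0.0, 0.2, 4.9]
opening: 0.451
grasp_force: 60.6
```

```bash
python3 -m handwheel '[[0,0,0,0,0,-0.04,0],[0,0,0,0,0,-0.08,0],[0,0,0,0,0,-0.08,0],[0,0,0,0,0,-0.05,0],[0,0,0,0,0,0,0],[0,0,0,0.0275,0.0446,0,0],[0,0,0,0.0551,0.0893,0,0],[0,0,0,0.0551,0.0893,0,0]]'
python3 -m handwheel '[[0,0,0,0.0551,0.0893,0,0],[0,0,0,0.0551,0.0893,0,0],[0,0,0,0.0551,0.0893,0,0],[0,0,0,0.0551,0.0893,0,0],[0,0,0,0.0551,0.0893,0,0],[0,0,0,0.0551,0.0893,0,0],[0,0,0,0.0551,0.0893,0,0],[0,0,0,0.0551,0.0893,0,0]]'
python3 -m handwheel '[[0,0,0,0.0551,0.0893,0,0],[0,0,0,0.0551,0.0893,0,0],[0,0,0,0.0275,0.0446,0,0],[0,0,0,0,0,0,0],[0,0,0,0,0,0.06,0],[0,0,0,0,0,0.08,0],[0,0,0,0,0,0.07,0],[0,0,0,0,0,0.04,0]]'
python3 -m handwheel '[[0,0,0,0,0,0.013,0],[0,0,0,0,0,0.007,0],[0,0,0,0,0,0,0],[0,0,0,0,0,0,0],[0,0,0,0,0,0,0],[0,0,0,0,0,0,0],[0,0,0,0,0,0,0],[0,0,0,0,0,0,0]]'
```

```text
time_s: 17.85
eef_pos: [0.5873, 0.0129, 0.1654]
eef_rot: [0.0, 0.973, -0.23, -0.001]
wrist_force: [-0.1, 0.1, -1.5]
opening: 0.455
grasp_force: 60.5
time_s: 18.65
eef_pos: [0.6087, -0.2387, 0.165]
eef_rot: [-0.0, 0.973, -0.231, -0.002]
wrist_force: [0.4, 0.5, -1.4]
opening: 0.452
grasp_force: 60.5
time_s: 19.45
eef_pos: [0.6156, -0.3128, 0.0892]
eef_rot: [-0.001, 0.973, -0.231, -0.002]
wrist_force: [-0.4, -0.1, -1.8]
opening: 0.448
grasp_force: 60.6
time_s: 20.25
eef_pos: [0.6172, -0.3155, 0.0867]
eef_rot: [0.0, 0.973, -0.231, 0.0]
wrist_force: [-0.0, -1.0, -0.1]
opening: 0.45
grasp_force: 60.7
```

```bash
python3 -m handwheel '[[0,0,0,0,0,0,0.6],[0,0,0,0,0,0,0.8],[0,0,0,0,0,0,1],[0,0,0,0,0,0,1],[0,0,0,0,0,0,1],[0,0,0,0,0,-0.06,1],[0,0,0,0,0,-0.14,1],[0,0,0,0,0,-0.1667,1]]'
python3 -m handwheel '[[0,0,0,-0.0884,-0.0983,0,1],[0,0,0,-0.0884,-0.0983,0,1],[0,0,0,-0.0884,-0.0983,0,1],[0,0,0,-0.0884,-0.0983,0,1],[0,0,0,-0.0884,-0.0983,0,1],[0,0,0,-0.0884,-0.0983,0,1],[0,0,0,-0.0884,-0.0983,0,1],[0,0,0,-0.0884,-0.0983,0,1]]'
python3 -m handwheel '[[0,0,0,-0.0884,-0.0983,0,1],[0,0,0,-0.0884,-0.0983,0,1],[0,0,0,0,0,0,1],[0,0,0,0,0,0,1],[0,0,0,0,0,0,1],[0,0,0,0,0,0,1],[0,0,0,0,0,0,1],[0,0,0,0,0,0,1]]'
python3 - <<'E'
from h import *
np.set_printoptions(precision=4,suppress=True)
m=ctrl.camera_model("wrist");I=ctrl.camera("wrist");S=ctrl.camera("scene")
cv2.imwrite("pics/c3.png",np.hstack([cv2.resize(I,(400,300)),cv2.resize(S,(400,300))]))
H=cv2.cvtColor(I,cv2.COLOR_BGR2HSV)
hom={"mint":((60,90,60),(85,255,255)),"ochre":((4,190,90),(18,255,255)),"slate":((105,80,60),(125,255,255))}
for n,r in hom.items():
    for c in blob(H,*r,(150,30,480,330))[:2]: print(n,cen(c),cv2.contourArea(c),cv2.boundingRect(c),plane(m,cen(c),.011,True))
for c in blob(H,(19,150,60),(34,255,255),(250,60,400,300))[:2]: print("fin",cen(c),cv2.contourArea(c),cv2.boundingRect(c),plane(m,cen(c),.045,True))
E
```

```text
time_s: 21.05
eef_pos: [0.6159, -0.3145, 0.1963]
eef_rot: [-0.001, 0.973, -0.231, -0.002]
wrist_force: [0.8, -0.1, 0.2]
opening: 1.001
grasp_force: 0.0
time_s: 21.85
eef_pos: [0.5334, -0.0078, 0.198]
eef_rot: [-0.0, 0.973, -0.231, 0.001]
wrist_force: [0.5, -0.8, -1.2]
opening: 0.999
grasp_force: 0.0
time_s: 22.65
eef_pos: [0.5129, 0.0666, 0.1962]
eef_rot: [0.0, 0.973, -0.232, -0.0]
wrist_force: [-0.7, 0.6, -0.1]
opening: 0.999
grasp_force: 0.0
mint (383.7900490011308, 160.65039577836413) 2653.0 (355, 132, 59, 59) [ 0.5308 -0.0044  0.011 ]
ochre (318.79336064712675, 218.9653324929089) 3173.0 (277, 184, 80, 68) [0.5098 0.0687 0.011 ]
ochre (358.46895424836595, 197.93872549019608) 204.0 (346, 188, 29, 22) [0.5111 0.0295 0.011 ]
slate (258.70650138808185, 159.91684421202143) 2581.5 (230, 131, 59, 58) [0.5797 0.0911 0.011 ]
fin (320.15766899766896, 161.54806526806524) 1787.5 (297, 137, 47, 50) [0.5566 0.0439 0.045 ]
```

View pics/c3.png

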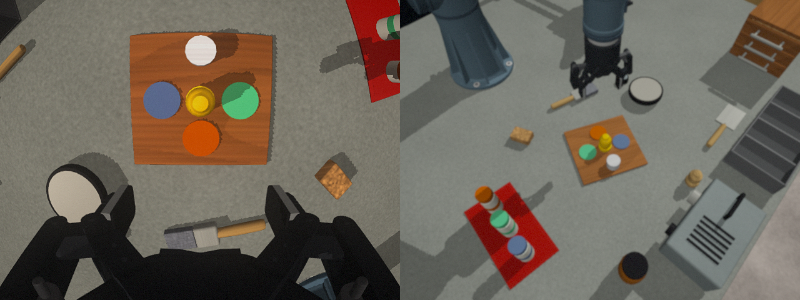

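Wrist view: three empty discs, with the finial at (320,161) and the tin undisturbed. Scene view: the three jars stand in a row on the mat. Next, the finial.

```bash
python3 -m handwheel '[[0,0,0,0.0833,0,0,1],[0,0,0,0.0833,0,0,1],[0,0,0,0,0,0,1],[0,0,0,0,0,0.12,1],[0,0,0,0,0,0.14,1],[0,0,0,0,0,0.12,1],[0,0,0,0,0,0.09,1],[0,0,0,0,0,0.0667,1]]'
python3 -m handwheel '[[0,0,0,0,0,0,1],[0,0,0,0,0,0,0.5],[0,0,0,0,0,0,0],[0,0,0,0,0,0,0],[0,0,0,0,0,0,0],[0,0,0,0,0,0,0],[0,0,0,0,0,0,0],[0,0,0,0,0,0,0]]'
```

```text
time_s: 23.55
eef_pos: [0.5554, 0.0453, 0.0329]
eef_rot: [0.0, 0.973, -0.231, -0.002]
wrist_force: [-0.3, -0.0, 0.2]
opening: 0.999
grasp_force: 0.0
time_s: 24.35
eef_pos: [0.5586, 0.0448, 0.0371]
eef_rot: [-0.0, 0.973, -0.231, 0.001]
wrist_force: [-1.1, 0.0, 7.2]
opening: 0.401
grasp_force: 59.6
```

```bash
python3 -m handwheel '[[0,0,0,0,0,-0.04,0],[0,0,0,0,0,-0.08,0],[0,0,0,0,0,-0.08,0],[0,0,0,0,0,0,0],[0,0,0,-0.0281,-0.0382,0,0],[0,0,0,-0.0562,-0.0765,0,0],[0,0,0,-0.0562,-0.0765,0,0],[0,0,0,-0.0562,-0.0765,0,0]]'
python3 -m handwheel '[[0,0,0,-0.0562,-0.0765,0,0],[0,0,0,-0.0562,-0.0765,0,0],[0,0,0,-0.0562,-0.0765,0,0],[0,0,0,-0.0562,-0.0765,0,0],[0,0,0,-0.0562,-0.0765,0,0],[0,0,0,-0.0281,-0.0382,0,0],[0,0,0,0,0,0,0],[0,0,0,0,0,0,0]]'
python3 - <<'E'
from h import *
print(ctrl.get_obs()['eef_pos'])
cv2.imwrite("pics/sd4.png",ctrl.camera("side")[200:480,180:480])
E
```

```text
time_s: 25.15
eef_pos: [0.539, 0.1449, 0.0938]
eef_rot: [0.0, 0.973, -0.231, -0.001]
wrist_force: [-0.1, 0.4, -0.9]
opening: 0.394
grasp_force: 59.9
time_s: 25.95
eef_pos: [0.5142, 0.2972, 0.0945]
eef_rot: [0.001, 0.973, -0.231, -0.0]
wrist_force: [0.6, -0.9, -1.5]
opening: 0.399
grasp_force: 60.0
[0.51415836 0.29718812 0.09453357]
```

View pics/sd4.png

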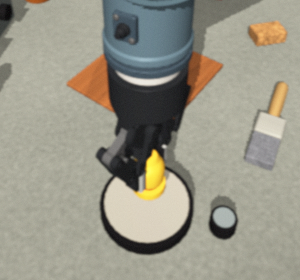

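The side view shows the finial held above the turntable, with the loupe (crop 222,220) clear of the fingers. Lowering.

```bash
python3 -m handwheel '[[0,0,0,0,0,0.03,0],[0,0,0,0,0,0.045,0],[0,0,0,0,0,0.03,0],[0,0,0,0,0,0.012,0],[0,0,0,0,0,0.005,0],[0,0,0,0,0,0.003,0],[0,0,0,0,0,0,0],[0,0,0,0,0,0,0]]'
python3 -m handwheel '[[0,0,0,0,0,0.002,0],[0,0,0,0,0,0,0],[0,0,0,0,0,0,0],[0,0,0,0,0,0,0],[0,0,0,0,0,0,0],[0,0,0,0,0,0,0],[0,0,0,0,0,0,0],[0,0,0,0,0,0,0]]'
```

```text
time_s: 26.8
eef_pos: [0.5136, 0.2966, 0.0591]
eef_rot: [0.001, 0.973, -0.231, -0.001]
wrist_force: [-10.1, -6.7, 17.9]
opening: 0.393
grasp_force: 61.9
time_s: 27.6
eef_pos: [0.5136, 0.2966, 0.0591]
eef_rot: [0.002, 0.973, -0.231, -0.001]
wrist_force: [-13.3, -7.2, 23.8]
opening: 0.401
grasp_force: 62.4
```

```bash
python3 -m handwheel '[[0,0,0,0,0,-0.005,0],[0,0,0,0,0,0,0],[0,0,0,0,0,0,0],[0,0,0,0,0,0,0],[0,0,0,0,0,0,0.5],[0,0,0,0,0,0,0.7],[0,0,0,0,0,0,0.85],[0,0,0,0,0,0,1]]'
python3 -m handwheel '[[0,0,0,0,0,0,1],[0,0,0,0,0,0,1],[0,0,0,0,0,-0.06,1],[0,0,0,0,0,-0.14,1],[0,0,0,0,0,-0.16,1],[0,0,0,0,0,-0.14,1],[0,0,0,-0.08,0,0,1],[0,0,0,-0.12,0,0,1]]'
python3 -m handwheel '[[0,0,0,0,0,0,1],[0,0,0,0,0,0,1],[0,0,0,0,0,0,1],[0,0,0,0,0,0,1],[0,0,0,0,0,0,1],[0,0,0,0,0,0,1],[0,0,0,0,0,0,1],[0,0,0,0,0,0,1]]'
python3 - <<'E'
from h import *
m=ctrl.camera_model("wrist");np.savez("w5.npz",**m);I=ctrl.camera("wrist");S=ctrl.camera("scene")
cv2.imwrite("pics/w5.png",I);cv2.imwrite("pics/s5.png",S)
cv2.imwrite("pics/c5.png",np.hstack([cv2.resize(I,(400,300)),cv2.resize(S[100:300,270:537],(400,300))]))
H=cv2.cvtColor(I,cv2.COLOR_BGR2HSV)
c=blob(H,(19,150,60),(34,255,255),(200,60,450,350))[0];print("fin",cen(c),cv2.boundingRect(c),plane(m,cen(c),.067,True))
E
```

```text
time_s: 28.4
eef_pos: [0.5146, 0.2976, 0.0583]
eef_rot: [0.0, 0.973, -0.231, -0.0]
wrist_force: [0.5, 0.3, -0.5]
opening: 0.98
grasp_force: 0.0
time_s: 29.2
eef_pos: [0.4629, 0.3246, 0.211]
eef_rot: [-0.001, 0.973, -0.232, 0.002]
wrist_force: [-0.7, -0.4, -0.4]
opening: 1.001
grasp_force: 0.0
time_s: 30.0
eef_pos: [0.4612, 0.3245, 0.2086]
eef_rot: [0.0, 0.973, -0.231, -0.0]
wrist_force: [0.1, -0.6, -0.2]
opening: 0.998
grasp_force: 0.0
fin (319.6217896728846, 149.98071550869602) (296, 126, 49, 50) [0.51341686 0.29796591 0.067     ]
```

View pics/c5.png

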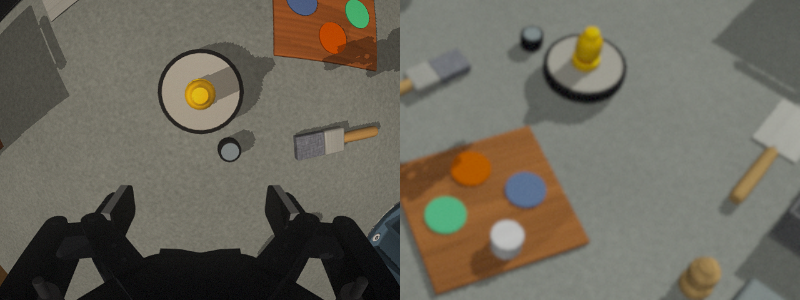

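Finial upright on the turntable, seen in both views. Checking how well it is centred.

```bash
python3 - <<'E'
from h import *
m=dict(np.load("w5.npz"));I=cv2.imread("pics/w5.png");H=cv2.cvtColor(I,cv2.COLOR_BGR2HSV)
k=cv2.inRange(H,(0,0,0),(180,255,60));k[:65]=0;k[222:]=0;k[:,:245]=0;k[:,395:]=0
c=max(cv2.findContours(k,cv2.RETR_EXTERNAL,cv2.CHAIN_APPROX_NONE)[0],key=cv2.contourArea)
print(cv2.boundingRect(c))
P=np.array([plane(m,u,.03,True)[:2] for u in c[:,0]],np.float32);print("rim",cv2.minEnclosingCircle(P))
E
```

```text
(252, 78, 138, 136)
rim ((0.5143082141876221, 0.29645106196403503), 0.057628244161605835)
```

Finial within 2 mm of the rim centre (rim radius measured 57.6 mm against 58 given). Going back for the slate jar.

```bash
python3 -m handwheel '[[0,0,0,0.0949,0.1114,0,1],[0,0,0,0.0949,0.1114,0,1],[0,0,0,0.0949,0.1114,0,1],[0,0,0,0.0949,0.1114,0,1],[0,0,0,0.0949,0.1114,0,1],[0,0,0,0.0949,0.1114,0,1],[0,0,0,0.0949,0.1114,0,1],[0,0,0,0.0949,0.1114,0,1]]'
python3 -m handwheel '[[0,0,0,0.0949,0.1114,0,1],[0,0,0,0.0949,0.1114,0,1],[0,0,0,0.0949,0.1114,0,1],[0,0,0,0.0949,0.1114,0,1],[0,0,0,0.0949,0.1114,0,1],[0,0,0,0.0949,0.1114,0,1],[0,0,0,0.0949,0.1114,0,1],[0,0,0,0,0,0,1]]'
python3 -m handwheel '[[0,0,0,0,0,0,1],[0,0,0,0,0,0,1],[0,0,0,0,0,0,1],[0,0,0,0,0,0,1],[0,0,0,0,0,0,1],[0,0,0,0,0,0,1],[0,0,0,0,0,0,1],[0,0,0,0,0,0,1]]'
```

```text
time_s: 30.9
eef_pos: [0.5446, -0.0184, 0.2089]
eef_rot: [-0.0, 0.973, -0.231, 0.0]
wrist_force: [0.9, 0.0, 0.2]
opening: 0.995
grasp_force: 0.0
time_s: 31.7
eef_pos: [0.617, -0.321, 0.2079]
eef_rot: [0.001, 0.972, -0.233, 0.0]
wrist_force: [-0.1, 1.4, -0.1]
opening: 0.999
grasp_force: 0.0
time_s: 32.5
eef_pos: [0.6172, -0.3151, 0.2087]
eef_rot: [0.0, 0.973, -0.231, 0.0]
wrist_force: [-0.4, -0.0, 0.0]
opening: 1.0
grasp_force: 0.0
```

```bash
python3 -m handwheel '[[0,0,0,0,0,0.1,1],[0,0,0,0,0,0.12,1],[0,0,0,0,0,0.1,1],[0,0,0,0,0,0.06,1],[0,0,0,0,0,0.0267,1],[0,0,0,0,0,0,1],[0,0,0,0,0,0,0.5],[0,0,0,0,0,0,0]]'
python3 -m handwheel '[[0,0,0,0,0,0,0],[0,0,0,0,0,0,0],[0,0,0,0,0,0,0],[0,0,0,0,0,0,0],[0,0,0,0,0,0,0],[0,0,0,0,0,0,0],[0,0,0,0,0,0,0],[0,0,0,0,0,0,0]]'
```

```text
time_s: 33.3
eef_pos: [0.6183, -0.316, 0.0888]
eef_rot: [0.001, 0.973, -0.231, 0.002]
wrist_force: [-0.2, -0.3, 0.6]
opening: 0.69
grasp_force: 0.0
time_s: 34.1
eef_pos: [0.6182, -0.316, 0.0885]
eef_rot: [0.001, 0.973, -0.231, 0.001]
wrist_force: [-0.3, -0.0, 6.5]
opening: 0.447
grasp_force: 60.8
```

```bash
python3 -m handwheel '[[0,0,0,0,0,-0.04,0],[0,0,0,0,0,-0.08,0],[0,0,0,0,0,-0.08,0],[0,0,0,0,0,-0.0667,0],[0,0,0,0,0,0,0],[0,0,0,-0.0275,-0.0446,0,0],[0,0,0,-0.0551,-0.0893,0,0],[0,0,0,-0.0551,-0.0893,0,0]]'
python3 -m handwheel '[[0,0,0,-0.0551,-0.0893,0,0],[0,0,0,-0.0551,-0.0893,0,0],[0,0,0,-0.0551,-0.0893,0,0],[0,0,0,-0.0551,-0.0893,0,0],[0,0,0,-0.0551,-0.0893,0,0],[0,0,0,-0.0551,-0.0893,0,0],[0,0,0,-0.0551,-0.0893,0,0],[0,0,0,-0.0551,-0.0893,0,0]]'
python3 -m handwheel '[[0,0,0,-0.0551,-0.0893,0,0],[0,0,0,-0.0551,-0.0893,0,0],[0,0,0,-0.0275,-0.0446,0,0],[0,0,0,0,0,0,0],[0,0,0,0,0,0.06,0],[0,0,0,0,0,0.08,0],[0,0,0,0,0,0.06,0],[0,0,0,0,0,0.02,0]]'
python3 -m handwheel '[[0,0,0,0,0,0.01,0],[0,0,0,0,0,0.007,0],[0,0,0,0,0,0.003,0],[0,0,0,0,0,0,0],[0,0,0,0,0,0,0],[0,0,0,0,0,0,0],[0,0,0,0,0,0,0],[0,0,0,0,0,0,0]]'
```

```text
time_s: 34.9
eef_pos: [0.6088, -0.2348, 0.1642]
eef_rot: [-0.001, 0.973, -0.232, -0.002]
wrist_force: [0.7, -0.5, -1.5]
opening: 0.451
grasp_force: 60.5
time_s: 35.7
eef_pos: [0.5865, 0.0164, 0.1647]
eef_rot: [-0.0, 0.973, -0.231, -0.002]
wrist_force: [0.3, -0.2, -2.4]
opening: 0.445
grasp_force: 60.5
time_s: 36.5
eef_pos: [0.5798, 0.0914, 0.0977]
eef_rot: [0.001, 0.973, -0.232, -0.002]
wrist_force: [0.1, -0.4, -2.1]
opening: 0.449
grasp_force: 60.6
time_s: 37.3
eef_pos: [0.5824, 0.0924, 0.0955]
eef_rot: [-0.0, 0.973, -0.231, 0.001]
wrist_force: [-0.2, -0.6, 4.6]
opening: 0.447
grasp_force: 60.8
```

```bash
python3 -m handwheel '[[0,0,0,0,0,0,0.6],[0,0,0,0,0,0,0.8],[0,0,0,0,0,0,1],[0,0,0,0,0,0,1],[0,0,0,0,0,0,1],[0,0,0,0,0,-0.06,1],[0,0,0,0,0,-0.14,1],[0,0,0,0,0,-0.1667,1]]'
python3 -m handwheel '[[0,0,0,0.0242,0.1318,0,1],[0,0,0,0.0242,0.1318,0,1],[0,0,0,0.0242,0.1318,0,1],[0,0,0,0.0242,0.1318,0,1],[0,0,0,0.0242,0.1318,0,1],[0,0,0,0.0242,0.1318,0,1],[0,0,0,0.0242,0.1318,0,1],[0,0,0,0.0242,0.1318,0,1]]'
python3 -m handwheel '[[0,0,0,0.0242,0.1318,0,1],[0,0,0,0.0242,0.1318,0,1],[0,0,0,0,0,0,1],[0,0,0,0,0,0,1],[0,0,0,0,0,0,1],[0,0,0,0,0,0,1],[0,0,0,0,0,0,1],[0,0,0,0,0,0,1]]'
```

```text
time_s: 38.1
eef_pos: [0.5801, 0.0925, 0.2036]
eef_rot: [0.0, 0.973, -0.231, -0.003]
wrist_force: [1.4, -0.3, 1.4]
opening: 0.997
grasp_force: 0.0
time_s: 38.9
eef_pos: [0.4908, -0.2177, 0.2048]
eef_rot: [0.0, 0.973, -0.231, 0.0]
wrist_force: [1.0, -0.9, -0.1]
opening: 0.997
grasp_force: 0.0
time_s: 39.7
eef_pos: [0.4693, -0.2926, 0.2047]
eef_rot: [-0.0, 0.973, -0.23, 0.0]
wrist_force: [0.0, -0.4, -0.1]
opening: 1.002
grasp_force: 0.0
```

```bash
python3 -m handwheel '[[0,0,0,0,0,0.1,1],[0,0,0,0,0,0.12,1],[0,0,0,0,0,0.09,1],[0,0,0,0,0,0.06,1],[0,0,0,0,0,0.0233,1],[0,0,0,0,0,0,1],[0,0,0,0,0,0,0.5],[0,0,0,0,0,0,0]]'
python3 -m handwheel '[[0,0,0,0,0,0,0],[0,0,0,0,0,0,0],[0,0,0,0,0,0,0],[0,0,0,0,0,0,0],[0,0,0,0,0,0,0],[0,0,0,0,0,0,0],[0,0,0,0,0,0,0],[0,0,0,0,0,0,0]]'
python3 -m handwheel '[[0,0,0,0,0,-0.04,0],[0,0,0,0,0,-0.08,0],[0,0,0,0,0,-0.08,0],[0,0,0,0,0,-0.0667,0],[0,0,0,0,0,0,0],[0,0,0,-0.0176,-0.0473,0,0],[0,0,0,-0.0352,-0.0945,0,0],[0,0,0,-0.0352,-0.0945,0,0]]'
python3 -m handwheel '[[0,0,0,-0.0352,-0.0945,0,0],[0,0,0,-0.0352,-0.0945,0,0],[0,0,0,-0.0352,-0.0945,0,0],[0,0,0,-0.0352,-0.0945,0,0],[0,0,0,-0.0352,-0.0945,0,0],[0,0,0,-0.0352,-0.0945,0,0],[0,0,0,-0.0352,-0.0945,0,0],[0,0,0,-0.0352,-0.0945,0,0]]'
python3 -m handwheel '[[0,0,0,-0.0352,-0.0945,0,0],[0,0,0,-0.0176,-0.0473,0,0],[0,0,0,0,0,0,0],[0,0,0,0,0,0,0],[0,0,0,0,0,0.06,0],[0,0,0,0,0,0.08,0],[0,0,0,0,0,0.06,0],[0,0,0,0,0,0.02,0]]'
python3 -m handwheel '[[0,0,0,0,0,0.01,0],[0,0,0,0,0,0.007,0],[0,0,0,0,0,0.003,0],[0,0,0,0,0,0,0],[0,0,0,0,0,0,0],[0,0,0,0,0,0,0],[0,0,0,0,0,0,0],[0,0,0,0,0,0,0]]'
```

```text
time_s: 40.5
eef_pos: [0.4698, -0.294, 0.0881]
eef_rot: [0.001, 0.973, -0.231, 0.001]
wrist_force: [0.3, -0.0, -0.2]
opening: 0.69
grasp_force: 0.0
time_s: 41.3
eef_pos: [0.4696, -0.2941, 0.088]
eef_rot: [0.001, 0.973, -0.231, 0.001]
wrist_force: [-0.9, 0.8, 5.8]
opening: 0.448
grasp_force: 59.9
time_s: 42.1
eef_pos: [0.4761, -0.2161, 0.1649]
eef_rot: [-0.001, 0.973, -0.232, -0.001]
wrist_force: [0.5, 0.5, -2.2]
opening: 0.449
grasp_force: 60.6
time_s: 42.9
eef_pos: [0.502, 0.0246, 0.165]
eef_rot: [-0.0, 0.973, -0.231, -0.002]
wrist_force: [0.2, -0.6, -2.1]
opening: 0.449
grasp_force: 60.6
time_s: 43.7
eef_pos: [0.5066, 0.0668, 0.0982]
eef_rot: [0.0, 0.973, -0.232, -0.002]
wrist_force: [-0.6, -0.5, -2.2]
opening: 0.447
grasp_force: 60.8
time_s: 44.5
eef_pos: [0.509, 0.0675, 0.0951]
eef_rot: [-0.0, 0.973, -0.231, 0.0]
wrist_force: [-0.0, 0.6, 1.6]
opening: 0.45
grasp_force: 60.8
```

```bash
python3 -m handwheel '[[0,0,0,0,0,0,0.6],[0,0,0,0,0,0,0.8],[0,0,0,0,0,0,1],[0,0,0,0,0,0,1],[0,0,0,0,0,0,1],[0,0,0,0,0,-0.06,1],[0,0,0,0,0,-0.14,1],[0,0,0,0,0,-0.1667,1]]'
python3 -m handwheel '[[0,0,0,0.0732,0.1173,0,1],[0,0,0,0.0732,0.1173,0,1],[0,0,0,0.0732,0.1173,0,1],[0,0,0,0.0732,0.1173,0,1],[0,0,0,0.0732,0.1173,0,1],[0,0,0,0.0732,0.1173,0,1],[0,0,0,0.0732,0.1173,0,1],[0,0,0,0.0732,0.1173,0,1]]'
python3 -m handwheel '[[0,0,0,0.0732,0.1173,0,1],[0,0,0,0,0,0,1],[0,0,0,0,0,0,1],[0,0,0,0,0,0,1],[0,0,0,0,0,0,1],[0,0,0,0,0,0,1],[0,0,0,0,0,0,1],[0,0,0,0,0,0,1]]'
python3 -c "
from h import *
cv2.imwrite('pics/w7.png',ctrl.camera('wrist'))"
```

```text
time_s: 45.3
eef_pos: [0.507, 0.0676, 0.204]
eef_rot: [0.0, 0.973, -0.231, -0.002]
wrist_force: [1.5, 0.2, 0.3]
opening: 0.999
grasp_force: 0.0
time_s: 46.1
eef_pos: [0.5389, -0.2647, 0.2046]
eef_rot: [-0.0, 0.973, -0.231, 0.0]
wrist_force: [0.6, 0.5, -0.5]
opening: 1.0
grasp_force: 0.0
time_s: 46.9
eef_pos: [0.543, -0.3038, 0.2049]
eef_rot: [0.0, 0.973, -0.231, 0.0]
wrist_force: [0.0, 0.3, -0.0]
opening: 1.003
grasp_force: 0.0
```

View pics/w7.png

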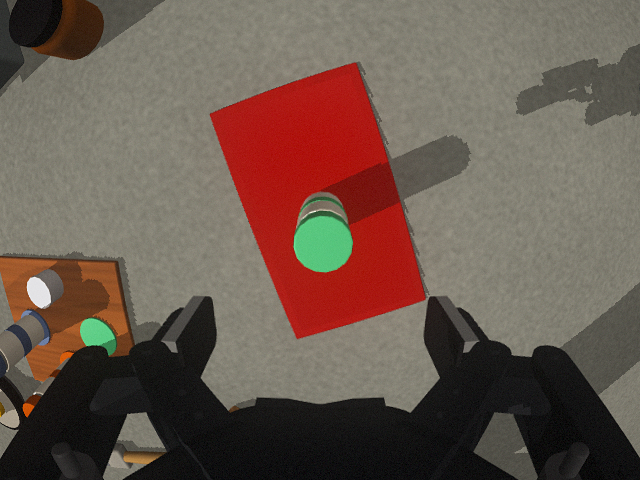

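Mint stands alone on the mat (lid 323,243), centred between the fingers, and its disc is free (98,336). Picking it and carrying it home.

```bash
python3 -m handwheel '[[0,0,0,0,0,0.1,1],[0,0,0,0,0,0.12,1],[0,0,0,0,0,0.09,1],[0,0,0,0,0,0.06,1],[0,0,0,0,0,0.0233,1],[0,0,0,0,0,0,1],[0,0,0,0,0,0,0.5],[0,0,0,0,0,0,0]]'
python3 -m handwheel '[[0,0,0,0,0,0,0],[0,0,0,0,0,0,0],[0,0,0,0,0,0,0],[0,0,0,0,0,0,0],[0,0,0,0,0,0,0],[0,0,0,0,0,0,0],[0,0,0,0,0,0,0],[0,0,0,0,0,0,0]]'
python3 -m handwheel '[[0,0,0,0,0,-0.04,0],[0,0,0,0,0,-0.08,0],[0,0,0,0,0,-0.08,0],[0,0,0,0,0,-0.0667,0],[0,0,0,0,0,0,0],[0,0,0,-0.024,-0.044,0,0],[0,0,0,-0.0483,-0.0884,0,0],[0,0,0,-0.0483,-0.0884,0,0]]'
python3 -m handwheel '[[0,0,0,-0.0483,-0.0884,0,0],[0,0,0,-0.0483,-0.0884,0,0],[0,0,0,-0.0483,-0.0884,0,0],[0,0,0,-0.0483,-0.0884,0,0],[0,0,0,-0.0483,-0.0884,0,0],[0,0,0,-0.0483,-0.0884,0,0],[0,0,0,-0.0483,-0.0884,0,0],[0,0,0,-0.024,-0.044,0,0]]'
python3 -m handwheel '[[0,0,0,0,0,0,0],[0,0,0,0,0,0,0],[0,0,0,0,0,0.06,0],[0,0,0,0,0,0.08,0],[0,0,0,0,0,0.06,0],[0,0,0,0,0,0.02,0],[0,0,0,0,0,0.01,0],[0,0,0,0,0,0.007,0]]'
python3 -m handwheel '[[0,0,0,0,0,0.003,0],[0,0,0,0,0,0,0],[0,0,0,0,0,0,0],[0,0,0,0,0,0,0],[0,0,0,0,0,0,0],[0,0,0,0,0,0,0],[0,0,0,0,0,0,0],[0,0,0,0,0,0,0]]'
```

```text
time_s: 47.75
eef_pos: [0.5437, -0.3049, 0.0883]
eef_rot: [0.001, 0.973, -0.231, 0.001]
wrist_force: [0.3, -0.7, -0.2]
opening: 0.693
grasp_force: 0.0
time_s: 48.55
eef_pos: [0.5436, -0.3049, 0.0882]
eef_rot: [0.001, 0.973, -0.231, 0.001]
wrist_force: [-1.4, 0.5, 6.7]
opening: 0.452
grasp_force: 60.1
time_s: 49.35
eef_pos: [0.5389, -0.2268, 0.1646]
eef_rot: [-0.001, 0.973, -0.232, -0.002]
wrist_force: [0.7, 0.7, -1.4]
opening: 0.445
grasp_force: 60.6
time_s: 50.15
eef_pos: [0.5306, 0.0008, 0.1649]
eef_rot: [-0.0, 0.973, -0.23, -0.002]
wrist_force: [-0.5, 0.2, -2.3]
opening: 0.447
grasp_force: 60.7
time_s: 50.95
eef_pos: [0.5332, -0.003, 0.096]
eef_rot: [0.0, 0.973, -0.231, 0.0]
wrist_force: [-0.4, -0.1, -1.6]
opening: 0.451
grasp_force: 60.8
time_s: 51.75
eef_pos: [0.5331, -0.0025, 0.0952]
eef_rot: [-0.0, 0.973, -0.231, 0.0]
wrist_force: [-0.4, -0.3, 3.7]
opening: 0.451
grasp_force: 61.0
```

Released next, then rise, back off toward the robot and look.

```bash
python3 -m handwheel '[[0,0,0,0,0,0,0.6],[0,0,0,0,0,0,0.8],[0,0,0,0,0,0,1],[0,0,0,0,0,0,1],[0,0,0,0,0,0,1],[0,0,0,0,0,-0.06,1],[0,0,0,0,0,-0.14,1],[0,0,0,0,0,-0.1667,1]]'
python3 -m handwheel '[[0,0,0,0,0,-0.1,1],[0,0,0,-0.05,-0.08,0,1],[0,0,0,-0.1,-0.08,0,1],[0,0,0,-0.06,0,0,1],[0,0,0,0,0,0,1],[0,0,0,0,0,0,1],[0,0,0,0,0,0,1],[0,0,0,0,0,0,1]]'
python3 - <<'E'
from h import *
np.set_printoptions(precision=4,suppress=True)
o=ctrl.get_obs();print(o['time_s'],o['eef_pos'],o['wrist_force'])
m=ctrl.camera_model("wrist");I=ctrl.camera("wrist");S=ctrl.camera("scene")
cv2.imwrite("pics/c8.png",np.hstack([cv2.resize(I,(400,300)),cv2.resize(S,(400,300))]))
g=cv2.cvtColor(I,cv2.COLOR_BGR2GRAY)
c=cv2.HoughCircles(g[:320],cv2.HOUGH_GRADIENT_ALT,1.5,40,param1=150,param2=.6,minRadius=18,maxRadius=30)
for k in c[0]: print(k,plane(m,k[:2],.111,True))
E
```

```text
time_s: 52.55
eef_pos: [0.531, -0.002, 0.2039]
eef_rot: [0.0, 0.973, -0.231, -0.002]
wrist_force: [1.6, 0.2, -0.1]
opening: 1.003
grasp_force: 0.0
time_s: 53.35
eef_pos: [0.4986, 0.0681, 0.2347]
eef_rot: [0.0, 0.973, -0.232, 0.0]
wrist_force: [-0.2, 0.4, 0.7]
opening: 0.999
grasp_force: 0.0
53.35 [0.4986 0.0681 0.2347] [-0.1807  0.4028  0.6838]
[237.     145.5     26.9226] [0.581  0.0904 0.111 ]
[319.5    223.5     26.1273] [0.5053 0.0646 0.111 ]
[390.     147.      27.1375] [ 0.5321 -0.0034  0.111 ]
[313.5     72.      21.7696] [0.6016 0.0205 0.111 ]
```

View pics/c8.png

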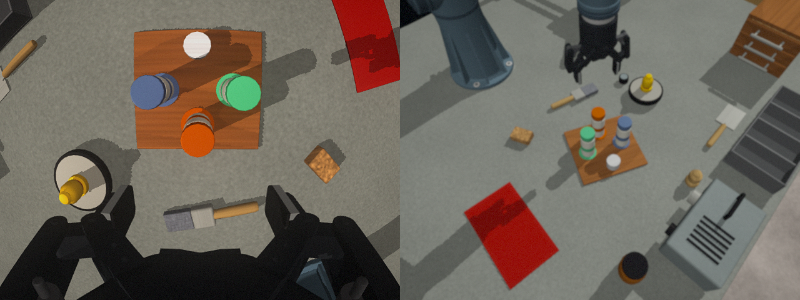

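Both views show the three jars upright on their own discs, within about 5 mm of centre. The tin is in place, the finial is on the turntable and the arm is clear.

```bash
python3 -c "
from bench import ctrl
print(ctrl.hand_in())"
```

```text
the job is handed in; nothing more can be done
None
```

The job is handed in, though the hand-in gave no verdict: the finial stands on the turntable about 2 mm off centre, each jar is upright on its own disc within about 5 mm, the tin was not touched, and it took about 53 s of the 139 s allowed.

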